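# Block two jewellery caskets tight in their shipping crate

### The arm

A 7-joint arm with a two-finger parallel gripper is mounted at the origin on the work surface. World frame = base frame: x ahead of the robot, y to its left, z up, the work surface at z = 0. Lengths are in m, angles in rad, forces in N, time in s.
With the tool pointing down it reaches from about 0.425 to 0.925 m from the base axis. Payload 6.8 kg.
Tool frame: the origin (TCP) lies at the very end of the fingers, on their centre line; the grasp point (between the pads) lies 19 mm behind it; z points along the fingers, y is the line along which they close (so a half turn about z gives the same grasp; the last joint's range is limited). The gripper opens to 85 mm and grips with 20 to 120 N. Pads are 22 mm wide; open, the fingers measure 114 mm over their backs; the gripper's body (76 mm by 85 mm) begins 54 mm behind the grasp point. The pads swing forward as they close: fully open they stand 13 mm farther back than shut.
Start: joints at [1.174, 0.477, 0.022, 1.555, -0.011, 1.109, -0.083], TCP at [0.192, -0.647, 0.231] pointing down, gripper open.
Joint ranges: [-2.96, 2.96], [-0.34, 2.1], [-1.41, 1.46], [0.24, 2.44], [-1.37, 4.51], [0.17, 1.92], [-2.96, 2.96]. Speed limits (rad/s): [2.39, 2.39, 3.14, 3.14, 3.14, 3.14, 3.14].

### API

Orientations are given as a unit quaternion [w, x, y, z].
In Python, from station import readout, viewer, bot gives the robot as it stands. The module is installed in compiled form; this text tells all that it offers.
- The arm moves only by the shell command python3 -m handwheel 'ROWS' [FORCE]. ROWS is JSON, a list of rows, each a list of 3 entries, a list of its own where there are three numbers: the shift along the tool's x, y, z in mm, then the turn, a rotation vector about the tool's x, y, z in degrees, then the gripper command: -1 is fully open, 1 is shut, values between are in proportion. In form: [[[x, y, z], [ax, ay, az], grip], ...]. A call has 1 to 20 rows; each row is the pose to reach, as a shift and turn from the pose commanded when the call began, along the tool's axes at that moment; what a row does not reach only later rows make up. A row lasts 1/12 s, in which the tool goes at most 41.7 mm and 7.16 degrees, less where a joint would pass 70% of its speed; a pose out of reach is approached as far as the arm can. A call with a gripper value outside its range is refused whole. The fingers move at their own pace and stop on an object; FORCE is the grip in N (left out, the last holds). Time passes only in rows, so rows that repeat a pose let the fingers close. It gives the time, the measured TCP pose, the force and the opening at its end, in the units of the state.
- readout.get_obs(): the state, without advancing time (a new reading comes with each control period).
- viewer.read_camera(name): name is "scene" or "top" or "wrist"; returns a dict with "frame" (420x560x3 uint8, red, green, blue), "fx", "fy", "cx", "cy" (pixels), "rvec" (rotation vector, rad) and "tvec" (3), from world to camera coordinates, as OpenCV has them; the wrist camera has in their place "tool_from_camera" (4x4, takes a point from camera to tool coordinates, whose origin is the TCP and whose axes are the flange's). Camera axes: x right, y down, z forward; pixel columns grow to the right and rows downward; lengths in m; the calibration is good to about 2 mm. A picture is of the moment at which its call begins: read the wrist's pose just before it. There is no depth.
- bot.hand_in(): hands the job in, once; it reports no verdict.
Trained networks look in a picture, given as the dict that the camera call returned (one of the last four; its "shot" number tells which), for a name from the list of things; names that differ only in an ending like _2 or _b are one class to them, and where a whole thing is asked for, a point or a joint stands for the part that bears it (a point fixed in the world has none). Each returns a list of dicts, best first, with "score" (0 to 1); they miss things now and then, are a little off and sometimes report something else, mostly with a low value. They report only what shows in the picture. A call takes as long as a camera call. They do not tell look-alikes from the thing itself.
- viewer.search_frame(picture, target): "rect" ([centre column, centre row, width, height] in pixels, round what is visible of it).
- viewer.outline_of(picture, target): "mask" (420x560 bool, what is visible of it) and "rect" ([centre column, centre row, width, height] in pixels, round what is visible of it).
The state is a dict: "t": time; "q": joint angles; "joint_vel": joint speeds; "joint_torque": joint torques, N m; "eef_pos": TCP position; "tool_rot": TCP orientation; "contact_force": force on the tool from outside, world axes, zero at the start; "torque": the same for the moment, N m; "gripper_width": opening from 0.0 (shut) to 1.0 (fully open).
Only numpy, scipy, OpenCV 4.12 (cv2) and the standard library are available. Lean on these libraries where they do the work, as an engineer would, in place of code of your own. Each camera call takes 0.05 s, during which the arm holds its last target. There are 200 camera calls.

### The job

The two finished jewellery caskets stand loose in the bays of the shipping crate. Slide each casket over against one side of its bay and lower into the gap beside it the blocking piece that just fills it, lengthwise along the casket, grip upwards and fully down on the bay floor, so that nothing can shift. Lower the pieces rather than dropping them, do not tip the caskets, and leave the two spare pieces and everything else on the bench where they are.

Things in the scene. Friction and masses are not known exactly. Their poses are not given: they have to be found in the camera images.
- crate: Open pine shipping crate, fixed to the bench, outside 150 (own x) x 258 (own y) x 80 mm high, with cleats 8 mm thick on the corners of its two long sides. A 10 mm divider (also 80 mm high, in the middle, across y = 0) makes two equal bays, each 126 mm along x and 112 mm along y inside, centred at y = +61 and -61 mm; bay floor 10 mm above the bench, walls 12 mm thick. Origin at the centre of the underside, z up.
- casket_wide: Dark wooden jewellery casket with copper corners and lid panels, loose in one bay (either one): 120 (own x, along the crate's x) x 68 (own y) x 45 mm high. On the middle of the lid a copper grab handle 12 (x) x 36 (y) x 24 mm high (top 69 mm above the underside). Origin at the centre of its underside. About 0.45 kg; its lacquered body slides easily on the bay floor, and if pushed at the handle stays flat. Pushed against one side of its bay it leaves a gap of 44 mm.
- casket_narrow: Blue jewellery casket with brass corners and lid panels, loose in the other bay: 120 (own x) x 58 (own y) x 45 mm high, same kind of handle in brass and same origin as the other. About 0.4 kg. Pushed against one side of its bay it leaves a gap of 54 mm.
- block_pine: Inverted-T blocking piece: base 118 (own x) x 40 (own y, its thickness) x 45 mm high, the lower 5 mm of all four edges bevelled at 45 degrees; on the middle of the base a grip block 36 (x) x 40 (y) x 24 mm, so 69 mm high overall. Origin at the centre of its underside, z up. Stands upright on the bench, at any of four places left and right of the crate. Pale pine, about 0.16 kg.
- block_red: Inverted-T blocking piece: base 118 (own x) x 50 (own y, its thickness) x 45 mm high, the lower 5 mm of all four edges bevelled at 45 degrees; on the middle of the base a grip block 36 (x) x 50 (y) x 24 mm, so 69 mm high overall. Origin at the centre of its underside, z up. Stands upright on the bench, at any of four places left and right of the crate. Painted red, about 0.2 kg.
- spare_thin: Inverted-T blocking piece: base 118 (own x) x 30 (own y, its thickness) x 45 mm high, the lower 5 mm of all four edges bevelled at 45 degrees; on the middle of the base a grip block 36 (x) x 30 (y) x 24 mm, so 69 mm high overall. Origin at the centre of its underside, z up. Stands upright on the bench, at any of four places left and right of the crate. Dark wood; not needed for these caskets.
- spare_thick: Inverted-T blocking piece: base 118 (own x) x 60 (own y, its thickness) x 45 mm high, the lower 5 mm of all four edges bevelled at 45 degrees; on the middle of the base a grip block 36 (x) x 60 (y) x 24 mm, so 69 mm high overall. Origin at the centre of its underside, z up. Stands upright on the bench, at any of four places left and right of the crate. Painted yellow; not needed for these caskets.
- bangle_stand: Bystander: brass stand, foot 90 mm across, with a horizontal black bar 110 mm long (own x) carrying bangles, 149 mm high. Origin under its centre.
- bead_jar: Bystander: jar of beads with a red lid, 68 mm across, 100 mm high. Origin under its centre.
- tape_measure: Bystander: yellow and black tape measure, about 70 mm across, 34 mm high. Origin under its round case.
- hammer: Bystander: hammer lying on the bench beyond the crate.
- bead_tin: Bystander: flat round tin with a grey steel lid, 71 mm across, 20 mm high. Origin under its centre.
Mind the look-alikes: they are no part of the job. What is shaped like the casket_wide but green or turquoise is not meant.

How it is judged:
At the end, for the whole second after the job is handed in: Pine piece beside the wide casket, red beside the narrow: centres 50-61 mm apart across the same bay; caskets and pieces on the bay floor within 4 mm, upright, at rest, lengthwise within 9 mm of centre and 0.08 rad of the crate. Spares and bystanders within 30 mm of their starts (z of block_pine in the frame of crate between 0.006 and 0.014 m and x of block_pine in the frame of crate between -0.009 and 0.009 m and y of block_pine in the frame of crate between -0.115 and 0.115 m and angle between each of block_pine, casket_wide, block_red, casket_narrow's own z axis and vertical below 0.06 rad and angle between the x axis of each of block_pine, casket_wide, block_red, casket_narrow and the x axis of crate, either way round below 0.08 rad and linear speed of each of block_pine, casket_wide, block_red, casket_narrow below 0.02 m/s and z of casket_wide in the frame of crate between 0.006 and 0.014 m and x of casket_wide in the frame of crate between -0.009 and 0.009 m and y of casket_wide in the frame of crate between -0.115 and 0.115 m and (y of block_pine in the frame of casket_wide between 0.05 and 0.061 m or y of block_pine in the frame of casket_wide between -0.061 and -0.05 m) and z of block_red in the frame of crate between 0.006 and 0.014 m and x of block_red in the frame of crate between -0.009 and 0.009 m and y of block_red in the frame of crate between -0.115 and 0.115 m and z of casket_narrow in the frame of crate between 0.006 and 0.014 m and x of casket_narrow in the frame of crate between -0.009 and 0.009 m and y of casket_narrow in the frame of crate between -0.115 and 0.115 m and (y of block_red in the frame of casket_narrow between 0.05 and 0.061 m or y of block_red in the frame of casket_narrow between -0.061 and -0.05 m) and distance of each of bangle_stand, bead_jar, tape_measure, hammer, bead_tin, spare_thin, spare_thick from where it was at the start of the episode below 0.03 m); the robot touches nothing.
It fails at once if a casket is tipped by more than 0.35 rad (angle between any of casket_wide, casket_narrow's own z axis and vertical above 0.35 rad).
It fails at once if a blocking piece is dropped into the crate (falls faster than 0.6 m/s in a bay) ((linear speed of block_pine above 0.6 m/s and horizontal distance between block_pine and crate below 0.12 m and z of block_pine in the frame of crate below 0.045 m) or (linear speed of block_red above 0.6 m/s and horizontal distance between block_red and crate below 0.12 m and z of block_red in the frame of crate below 0.045 m)).
It fails at once if a bystander or a spare piece is moved by more than 30 mm (distance of any of bangle_stand, bead_jar, tape_measure, hammer, bead_tin, spare_thin, spare_thick from where it was at the start of the episode above 0.03 m).
It also fails if it takes over 72 s, if anything falls off the work surface, if the arm or the gripper's body presses on something with over 40 N, if the wrist force passes 120 N, or if a joint passes its speed limit or range.

## Working session

There is one attempt and no reset: what is moved stays moved. The work goes in short steps, Python scripts to look and compute and a shell command to move; the robot and the scene stay as the last step left them, time stands still between calls to the robot, and variables do not carry over. Pictures are saved under pics/ and viewed, on a budget of 10 in all, crops included, one or two more only if the job needs it, and the job is handed in when it is done.

```bash
mkdir -p pics
cat > h.py <<'E'
import numpy as np, cv2
from scipy.spatial.transform import Rotation as R
from station import readout, viewer, bot
def save(d,n): cv2.imwrite('pics/'+n, d['frame'][:,:,::-1])
def ray(d,u,v,z):
    Rm=R.from_rotvec(d['rvec']).as_matrix(); t=np.array(d['tvec'])
    c=-Rm.T@t; r=Rm.T@np.array([(u-d['cx'])/d['fx'],(v-d['cy'])/d['fy'],1.]); s=(z-c[2])/r[2]
    return c+s*r
def proj(d,P):
    P=np.atleast_2d(P)
    return cv2.projectPoints(np.float64(P),np.float64(d['rvec']),np.float64(d['tvec']),np.array([[d['fx'],0,d['cx']],[0,d['fy'],d['cy']],[0,0,1.]]),None)[0][:,0]
E
python3 - <<'E'
from h import *
o=readout.get_obs(); print({k:np.round(v,3) for k,v in o.items()})
d=viewer.read_camera('top'); s=viewer.read_camera('scene')
both=np.vstack([d['frame'],s['frame']]); save(d,'top0.png'); save(s,'scene0.png')
c=-R.from_rotvec(d['rvec']).as_matrix().T@d['tvec']; print('cam',c)
for n in ['crate','casket_wide','casket_narrow','block_pine','block_red','spare_thin','spare_thick','bangle_stand','bead_jar','tape_measure','hammer','bead_tin']:
    for r in viewer.outline_of(d,n)[:2]:
        m=r['mask'].astype(np.uint8); rc=cv2.minAreaRect(cv2.findNonZero(m))
        print(n,round(r['score'],2),np.round(r['rect']),np.round(ray(d,*rc[0],.05),3),np.round(rc[2],1),np.round(rc[1]))
E
```

```text
{'t': np.float64(0.0), 'q': array([ 1.174,  0.478,  0.022,  1.556, -0.012,  1.109, -0.083]), 'joint_vel': array([-0.001, -0.001, -0.001, -0.001, -0.   ,  0.   , -0.001]), 'joint_torque': array([-1.0000e-03, -5.9645e+01,  1.6080e+00, -2.8119e+01,  1.2000e-02,
        1.0000e-02, -0.0000e+00]), 'eef_pos': array([ 0.192, -0.646,  0.23 ]), 'tool_rot': array([-0.001,  0.99 ,  0.144, -0.   ]), 'contact_force': array([-0.516,  0.154,  0.244]), 'torque': array([ 0.007,  0.011, -0.02 ]), 'gripper_width': np.float64(0.999)}
cam [0.40071568 0.00702149 1.19260688]
crate 0.66 [283. 192.  96.  71.] [ 0.566 -0.006  0.05 ] 10.4 [88. 58.]
crate 0.32 [386. 174.  32.  24.] [ 0.62  -0.306  0.05 ] 63.4 [22. 30.]
casket_wide 0.96 [329. 267.  49.  40.] [ 0.339 -0.14   0.05 ] 61.1 [25. 42.]
casket_wide 0.95 [139. 262.  48.  46.] [0.345 0.42  0.05 ] 51.8 [25. 44.]
casket_narrow 0.85 [304. 193.  27.  36.] [ 0.553 -0.069  0.05 ] 11.3 [20. 40.]
block_pine 0.57 [194. 250.  28.  38.] [0.386 0.263 0.05 ] 71.0 [39. 18.]
block_pine 0.29 [294. 122.  33.  83.] [ 0.769 -0.061  0.05 ] 23.5 [27. 81.]
block_red 0.7 [412. 212.  28.  38.] [ 0.507 -0.399  0.05 ] 75.3 [39. 24.]
spare_thin 0.85 [370. 252.  27.  40.] [ 0.382 -0.268  0.05 ] 76.0 [41. 16.]
spare_thin 0.19 [386. 172.  29.  27.] [ 0.62  -0.306  0.05 ] 45.0 [23. 30.]
bangle_stand 0.86 [184. 162.  36.  44.] [0.653 0.294 0.05 ] 90.0 [42. 33.]
bead_jar 0.58 [386. 173.  30.  25.] [ 0.62  -0.305  0.05 ] 50.2 [23. 30.]
tape_measure 0.67 [185. 160.  32.  44.] [0.653 0.294 0.05 ] 90.0 [42. 33.]
tape_measure 0.56 [277. 251.  20.  24.] [0.38  0.004 0.05 ] 63.4 [22. 21.]
hammer 0.71 [294. 123.  34.  83.] [ 0.77  -0.062  0.05 ] 23.5 [28. 82.]
bead_tin 0.59 [405. 254.  28.  20.] [ 0.384 -0.368  0.05 ] 90.0 [22. 24.]
```

View pics/top0.png

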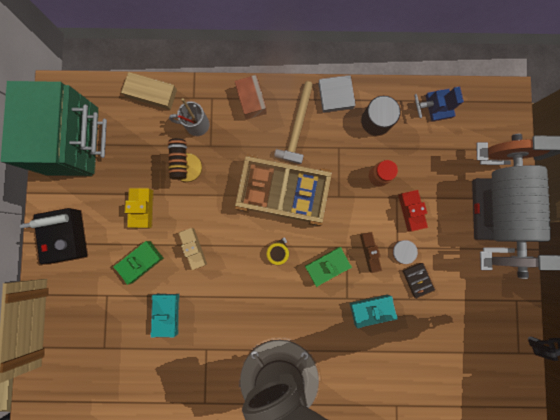

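View pics/scene0.png

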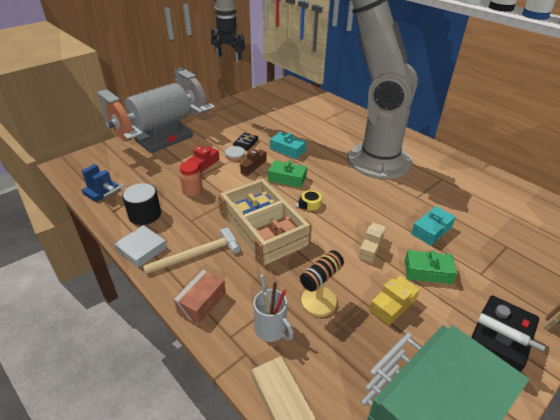

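The top view shows the crate at about (284,190), copper casket in its left bay at (258,186) and blue in the right at (305,194). Pine is at (192,249) and red at (413,211). The spares are at (139,208) and (370,252), and the green and turquoise boxes are look-alikes. The scene view agrees. I'll go over the crate with the wrist camera.

```bash
cat >> h.py <<'E'
def go(xyz,yaw):
    "shift mm / turn deg for tool down with tool-y at yaw deg (mod 180)"
    o=readout.get_obs(); q=o['tool_rot']; Q=R.from_quat([q[1],q[2],q[3],q[0]])
    best=None
    for k in (0,180):
        a=np.radians(yaw+k); y=np.array([np.cos(a),np.sin(a),0]); z=np.array([0,0,-1.]); x=np.cross(y,z)
        rv=np.degrees((Q.inv()*R.from_matrix(np.c_[x,y,z])).as_rotvec())
        if best is None or np.linalg.norm(rv)<np.linalg.norm(best): best=rv
    print('t',round(o['t'],2),'shift',np.round(Q.inv().apply(np.array(xyz)-o['eef_pos'])*1000,1),'turn',np.round(best,1),'eef',np.round(o['eef_pos'],4),'F',np.round(o['contact_force'],1),'w',round(o['gripper_width'],3))
def wcam():
    o=readout.get_obs(); d=viewer.read_camera('wrist'); q=o['tool_rot']
    T=np.eye(4); T[:3,:3]=R.from_quat([q[1],q[2],q[3],q[0]]).as_matrix(); T[:3,3]=o['eef_pos']
    W=np.linalg.inv(T@d['tool_from_camera']); d['rvec']=R.from_matrix(W[:3,:3]).as_rotvec(); d['tvec']=W[:3,3]; return d
E
python3 - <<'E'
from h import *
d=viewer.read_camera('wrist'); print(np.round(d['tool_from_camera'],3),d['fx'])
go([.53,-.01,.33],-10)
E
```

```text
[[ 0.    -0.959 -0.283  0.072]
 [ 1.     0.    -0.001 -0.001]
 [ 0.001 -0.283  0.959 -0.142]
 [ 0.     0.     0.     1.   ]] 296.46050855643716
t 0.75 shift [ 505.2 -514.5  -98.7] turn [  0.   -0.  -63.5] eef [ 0.1922 -0.6471  0.2313] F [-0.7  0.  -1.2] w 0.998
```

```bash
python3 -m handwheel '[[[505,-514,-99],[0,0,-63.5],-1],[[505,-514,-99],[0,0,-63.5],-1],[[505,-514,-99],[0,0,-63.5],-1],[[505,-514,-99],[0,0,-63.5],-1],[[505,-514,-99],[0,0,-63.5],-1],[[505,-514,-99],[0,0,-63.5],-1],[[505,-514,-99],[0,0,-63.5],-1],[[505,-514,-99],[0,0,-63.5],-1],[[505,-514,-99],[0,0,-63.5],-1],[[505,-514,-99],[0,0,-63.5],-1],[[505,-514,-99],[0,0,-63.5],-1],[[505,-514,-99],[0,0,-63.5],-1],[[505,-514,-99],[0,0,-63.5],-1],[[505,-514,-99],[0,0,-63.5],-1],[[505,-514,-99],[0,0,-63.5],-1],[[505,-514,-99],[0,0,-63.5],-1],[[505,-514,-99],[0,0,-63.5],-1],[[505,-514,-99],[0,0,-63.5],-1],[[505,-514,-99],[0,0,-63.5],-1],[[505,-514,-99],[0,0,-63.5],-1]]' 40
python3 - <<'E'
from h import *
d=wcam(); go([.53,-.01,.33],-10)
save(d,'w1.png')
import pickle; pickle.dump(d,open('w1.pkl','wb'))
for n in ['crate','casket_wide','casket_narrow','block_pine','block_red']:
    for r in viewer.outline_of(d,n)[:2]: print(n,round(r['score'],2),np.round(r['rect']))
E
```

```text
t: 2.42
eef_pos: [0.5302, -0.0095, 0.3304]
tool_rot: [-0.0, 0.765, 0.644, 0.0]
contact_force: [-0.3, -0.3, -0.4]
gripper_width: 0.998
t 2.47 shift [1.2 0.1 0.1] turn [-0.  0.  0.] eef [ 0.5297 -0.0111  0.3301] F [-0.2 -0.5  0. ] w 1.001
crate 0.8 [317. 161. 136. 198.]
casket_wide 0.9 [313. 109.  91.  53.]
casket_wide 0.81 [185. 268.  86.  81.]
casket_narrow 0.7 [312. 209.  86.  45.]
casket_narrow 0.17 [314. 112.  92.  51.]
block_pine 0.97 [128.  12.  60.  23.]
```

View pics/w1.png

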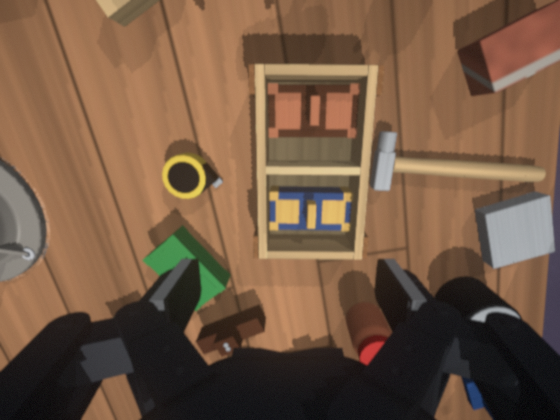

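Run:
```python
from h import *
import pickle; d=pickle.load(open('w1.pkl','rb'))
for l,z,pts in [('crate',.08,[(255,65),(377,66),(363,259),(259,259)]),('div',.08,[(266,166),(266,174),(360,166),(360,174)]),('wide',.055,[(268,84),(358,84),(356,137),(269,137)]),('narrow',.055,[(270,191),(352,192),(351,231),(270,232)])]:
    P=np.array([ray(d,u,v,z)[:2] for u,v in pts]); print(l,np.round(P,4).tolist(),np.round(P.mean(0),4))
    if l!='div': print(' sides',np.round([np.linalg.norm(P[i]-P[i-1]) for i in range(4)],4),'yaw x',[round(np.degrees(np.arctan2(*(b-a)[::-1])),1) for a,b in((P[0],P[1]),(P[3],P[2]))])
f=cv2.resize(d['frame'][45:275,235:395],None,fx=4,fy=4,interpolation=cv2.INTER_CUBIC)
f=cv2.resize(d['frame'][50:270,240:390],None,fx=2.7,fy=2.7,interpolation=cv2.INTER_CUBIC)
cv2.imwrite('pics/w1c.png',f[:,:,::-1])
```

```text
crate [[0.5138, 0.1339], [0.6589, 0.1077], [0.6168, -0.1446], [0.468, -0.1191]] [ 0.5644 -0.0055]
 sides [0.2571 0.1475 0.2558 0.151 ] yaw x [np.float64(-10.2), np.float64(-9.7)]
div [[0.5037, 0.0118], [0.5017, 0.0013], [0.6263, -0.0093], [0.6252, -0.02]] [ 0.5642 -0.004 ]
wide [[0.5242, 0.1134], [0.6401, 0.0934], [0.6304, 0.0267], [0.5129, 0.047]] [0.5769 0.0701]
 sides [0.0674 0.1176 0.0674 0.1192] yaw x [np.float64(-9.8), np.float64(-9.8)]
narrow [[0.5001, -0.0278], [0.6165, -0.0493], [0.6084, -0.1088], [0.4883, -0.0898]] [ 0.5533 -0.0689]
 sides [0.0631 0.1184 0.06   0.1216] yaw x [np.float64(-10.5), np.float64(-9.0)]
```

View pics/w1c.png

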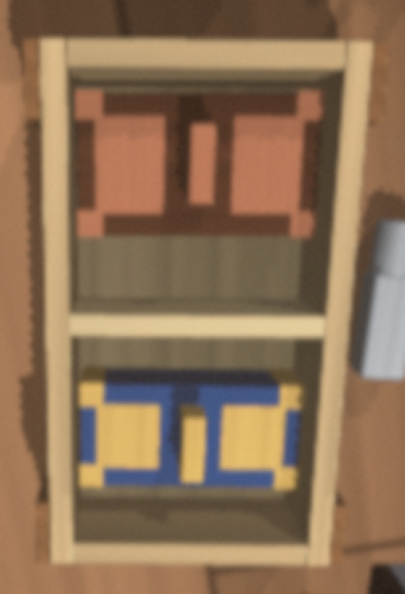

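The crop shows both caskets clear in their bays, and the crate fit matches its known size: centre (0.564,-0.005), yaw -9.9°. The wide casket needs about 7 mm to the +y wall and the narrow one about 23 mm to the -y wall. I'll grasp the wide one's handle first.

Run:
```python
from h import *
import pickle; d=pickle.load(open('w1.pkl','rb'))
print(ray(d,314.8,110.4,.079),ray(d,311.5,214.4,.079))
go([.5769,.0701,.059],-9.9)
```

```text
[0.57756191 0.07006507 0.079     ] [ 0.55318313 -0.06517217  0.079     ]
t 2.72 shift [ 89.2  32.3 271.1] turn [-0.   0.  -0.2] eef [ 0.5296 -0.012   0.3302] F [-0.1 -0.6 -1. ] w 1.0
```

```bash
python3 -m handwheel '[[[88,32,100],[0,0,0],-0.2],[[88,32,140],[0,0,0],-0.2],[[88,32,170],[0,0,0],-0.2],[[88,32,190],[0,0,0],-0.2],[[88,32,210],[0,0,0],-0.2],[[88,32,225],[0,0,0],-0.2],[[88,32,240],[0,0,0],-0.2],[[88,32,250],[0,0,0],-0.2],[[88,32,260],[0,0,0],-0.2],[[88,32,270],[0,0,0],-0.2],[[88,32,270],[0,0,0],-0.2],[[88,32,270],[0,0,0],1],[[88,32,270],[0,0,0],1],[[88,32,270],[0,0,0],1],[[88,32,270],[0,0,0],1],[[88,32,270],[0,0,0],1],[[88,32,270],[0,0,0],1]]' 30; python3 -c "
from h import *
go([.5769,.0701,.059],-9.9)"
```

```text
t: 4.13
eef_pos: [0.5777, 0.0706, 0.0616]
tool_rot: [0.001, 0.766, 0.643, 0.001]
contact_force: [-0.7, -0.8, 7.5]
gripper_width: 0.129
t 4.13 shift [-0.7 -0.7  2.6] turn [ 0.1 -0.  -0.1] eef [0.5777 0.0706 0.0616] F [-0.7 -0.8  7.5] w 0.129
```

```bash
python3 -m handwheel '[[[1,0,0],[0,0,0],1],[[2,0,0],[0,0,0],1],[[4,0,0],[0,0,0],1],[[5,0,0],[0,0,0],1],[[6,0,0],[0,0,0],1],[[7,0,0],[0,0,0],1],[[8,0,0],[0,0,0],1],[[8,0,0],[0,0,0],1],[[8,0,0],[0,0,0],1]]'
```

```text
t: 4.88
eef_pos: [0.5792, 0.0772, 0.0616]
tool_rot: [0.001, 0.766, 0.643, 0.0]
contact_force: [-0.1, -3.6, 8.1]
gripper_width: 0.13
```

```bash
python3 -m handwheel '[[[1,0,0],[0,0,0],1],[[2,0,0],[0,0,0],1],[[3,0,0],[0,0,0],1],[[3,0,0],[0,0,0],1],[[3,0,0],[0,0,0],1]]'
```

```text
t: 5.3
eef_pos: [0.5791, 0.0775, 0.0616]
tool_rot: [0.002, 0.767, 0.642, -0.002]
contact_force: [-3.0, -9.1, 12.1]
gripper_width: 0.128
```

```bash
python3 -m handwheel '[[[-3,0,0],[0,0,0],1],[[-3,0,0],[0,0,0],-0.2],[[-3,0,-1],[0,0,0],-0.2],[[-3,0,-1],[0,0,0],-0.2],[[-3,0,-25],[0,0,0],-0.2],[[-3,0,-60],[0,0,0],-0.2],[[-40,0,-60],[0,0,0],-0.2],[[-80,0,-60],[0,0,0],-0.2],[[-120,0,-60],[0,0,0],-0.2],[[-150,-1,-60],[0,0,0],-0.2],[[-150,-1,-60],[0,0,0],-0.2],[[-150,-1,-40],[0,0,0],-0.2],[[-150,-1,-20],[0,0,0],-0.2],[[-150,-1,-10],[0,0,0],-0.2],[[-150,-1,-2],[0,0,0],-0.2],[[-150,-1,-2],[0,0,0],-0.2],[[-150,-1,-2],[0,0,0],1],[[-150,-1,-2],[0,0,0],1],[[-150,-1,-2],[0,0,0],1],[[-150,-1,-2],[0,0,0],1]]' 30
python3 -m handwheel '[[[0,0,0],[0,0,0],1],[[0,0,0],[0,0,0],1],[[-5,0,0],[0,0,0],1],[[-9,0,0],[0,0,0],1],[[-13,0,0],[0,0,0],1],[[-16,0,0],[0,0,0],1],[[-19,0,0],[0,0,0],1],[[-21,0,0],[0,0,0],1],[[-21,0,0],[0,0,0],1]]'
```

```text
t: 6.97
eef_pos: [0.5526, -0.066, 0.0634]
tool_rot: [0.001, 0.766, 0.643, 0.001]
contact_force: [-0.2, 0.6, 4.3]
gripper_width: 0.13
t: 7.72
eef_pos: [0.5493, -0.0864, 0.0634]
tool_rot: [0.001, 0.766, 0.643, 0.001]
contact_force: [0.9, 1.8, 6.3]
gripper_width: 0.131
```

```bash
python3 -m handwheel '[[[-2,0,0],[0,0,0],1],[[-4,0,0],[0,0,0],1],[[-5,0,0],[0,0,0],1],[[-6,0,0],[0,0,0],1],[[-7,0,0],[0,0,0],1],[[-8,0,0],[0,0,0],1],[[-8,0,0],[0,0,0],1],[[-8,0,0],[0,0,0],1]]'
```

```text
t: 8.38
eef_pos: [0.5489, -0.0892, 0.0635]
tool_rot: [-0.001, 0.765, 0.644, 0.004]
contact_force: [0.7, 13.2, 4.4]
gripper_width: 0.129
```

```bash
python3 -m handwheel '[[[5,0,0],[0,0,0],1],[[5,0,0],[0,0,0],-0.2],[[5,0,0],[0,0,0],-0.2],[[5,0,0],[0,0,0],-0.2],[[5,0,-30],[0,0,0],-0.2],[[5,0,-70],[0,0,0],-0.2],[[5,0,-110],[0,0,0],-0.2],[[5,0,-150],[0,0,0],-0.2],[[5,0,-180],[0,0,0],-0.2],[[5,0,-190],[0,0,0],-0.2]]'
python3 -c "
from h import *
go([.507,-.39,.25],20)"
```

```text
t: 9.22
eef_pos: [0.5496, -0.0903, 0.2573]
tool_rot: [0.003, 0.766, 0.643, 0.002]
contact_force: [-0.4, -0.2, 0.2]
gripper_width: 0.603
t 9.22 shift [-302.6   10.1    7.5] turn [  0.4   0.1 -30. ] eef [ 0.5496 -0.0903  0.2573] F [-0.4 -0.2  0.2] w 0.603
```

```bash
python3 -m handwheel '[[[-303,10,5],[0,0,-30],-0.2],[[-303,10,5],[0,0,-30],-0.2],[[-303,10,5],[0,0,-30],-0.2],[[-303,10,5],[0,0,-30],-0.2],[[-303,10,5],[0,0,-30],-0.2],[[-303,10,5],[0,0,-30],-0.2],[[-303,10,5],[0,0,-30],-0.2],[[-303,10,5],[0,0,-30],-0.2],[[-303,10,5],[0,0,-30],-0.2],[[-303,10,5],[0,0,-30],-0.2],[[-303,10,5],[0,0,-30],-0.2]]'
python3 - <<'E'
from h import *
d=wcam(); go([.507,-.399,.25],20)
save(d,'w2.png')
import pickle; pickle.dump(d,open('w2.pkl','wb'))
for r in viewer.outline_of(d,'block_red')[:2]:
    m=r['mask'].astype(np.uint8); rc=cv2.minAreaRect(cv2.findNonZero(m)); print(round(r['score'],2),np.round(r['rect']),rc)
E
```

```text
t: 10.13
eef_pos: [0.5049, -0.3887, 0.2465]
tool_rot: [-0.001, 0.573, 0.82, 0.0]
contact_force: [0.1, 1.1, 0.4]
gripper_width: 0.603
t 10.18 shift [-10.8  -2.2  -3.1] turn [ 0.  -0.1  0.2] eef [ 0.5054 -0.3881  0.2469] F [0.  1.5 0.1] w 0.597
0.76 [290. 196. 105.  62.] ((288.20147705078125, 195.94390869140625), (99.95079040527344, 51.6606559753418), 6.241915225982666)
```

View pics/w2.png

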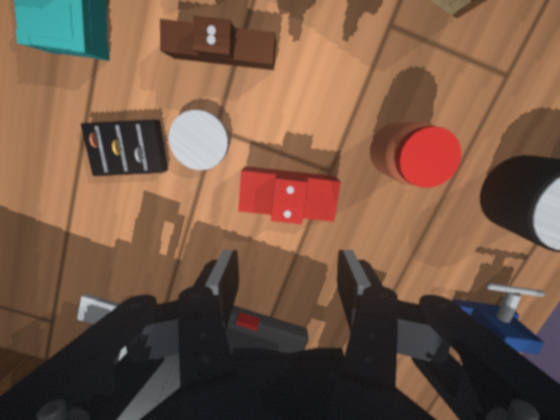

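The red block's grip top is at about (290,200), with its base spanning (240–339, 169–220). The jar and tin are clear of it.

Run:
```python
from h import *
import pickle; d=pickle.load(open('w2.pkl','rb'))
# refine with red colour mask + model fit
f=d['frame'].astype(int); hsv=cv2.cvtColor(d['frame'],cv2.COLOR_RGB2HSV)
m=((hsv[...,0]<6)|(hsv[...,0]>174))&(hsv[...,1]>170)&(hsv[...,2]>80); m=m.astype(np.uint8); w=np.zeros_like(m); w[155:240,225:355]=1; m*=w
m=cv2.morphologyEx(m,cv2.MORPH_CLOSE,np.ones((7,7)))
from scipy.optimize import minimize
def render(p,T):
    M=np.zeros(m.shape,np.uint8); c,s=np.cos(p[2]),np.sin(p[2]); Rz=np.array([[c,-s],[s,c]])
    for hx,hy,z0,z1 in [(59,T/2,5,45),(54,T/2-5,0,5),(18,T/2,45,69)]:
        P=np.array([[a*hx,b*hy,z] for a in(-1,1) for b in(-1,1) for z in(z0,z1)])/1e3
        P[:,:2]=P[:,:2]@Rz.T+p[:2]; cv2.fillConvexPoly(M,np.round(cv2.convexHull(np.float32(proj(d,P)))*16).astype(np.int32),1,shift=4)
    return M
S=np.array([.001,.001,.01])
cost=lambda q:(render(q*S,50)!=m).sum()
b=min((minimize(cost,np.array([.507+dx,-.395+dy,a])/S,method='Nelder-Mead',options=dict(initial_simplex=None)) for dx in(-.005,.005) for dy in(-.005,.005) for a in np.radians([10,16,22])),key=lambda r:r.fun)
p=b.x*S; print(p,np.degrees(p[2]),b.fun,m.sum())
G=np.array([ray(d,u,v,.069)[:2] for u,v in [(274,178),(308,180),(305,223),(272,221)]]); print('grip hand',G.mean(0))
go([p[0],p[1],.05],np.degrees(p[2]))
```

```text
[ 0.51053763 -0.40025473  0.18444981] 10.56819563469666 763.0 4094
grip hand [ 0.51059694 -0.39864819]
t 10.23 shift [-13.4   0.4 197.1] turn [ 0.  -0.   9.6] eef [ 0.5056 -0.388   0.2471] F [-0.2 -0.1 -1.1] w 0.599
```

Run:
```python
from h import *
import pickle; d=pickle.load(open('w2.pkl','rb'))
for z,ps in [(.045,[(244,169),(339,180),(336,220),(240,211)]),(.069,[(274,178),(308,180),(305,223),(272,221)])]:
    P=np.array([ray(d,u,v,z)[:2] for u,v in ps]); print(P.mean(0),[round(np.linalg.norm(P[i]-P[i-1]),4) for i in range(4)],[round(np.degrees(np.arctan2(*(b-a)[::-1])),1) for a,b in((P[0],P[1]),(P[3],P[2]),(P[2],P[1]),(P[3],P[0]))])
f=cv2.resize(d['frame'][155:240,225:355],None,fx=6,fy=6,interpolation=cv2.INTER_CUBIC); cv2.imwrite('pics/w2c.png',f[:,:,::-1])
```

```text
[ 0.5107565  -0.39803135] [np.float64(0.0514), np.float64(0.1118), np.float64(0.0495), np.float64(0.1173)] [np.float64(13.5), np.float64(14.5), np.float64(108.6), np.float64(102.4)]
[ 0.51059694 -0.39864819] [np.float64(0.0495), np.float64(0.0372), np.float64(0.0497), np.float64(0.0377)] [np.float64(16.7), np.float64(16.5), np.float64(107.3), np.float64(106.7)]
```

View pics/w2c.png

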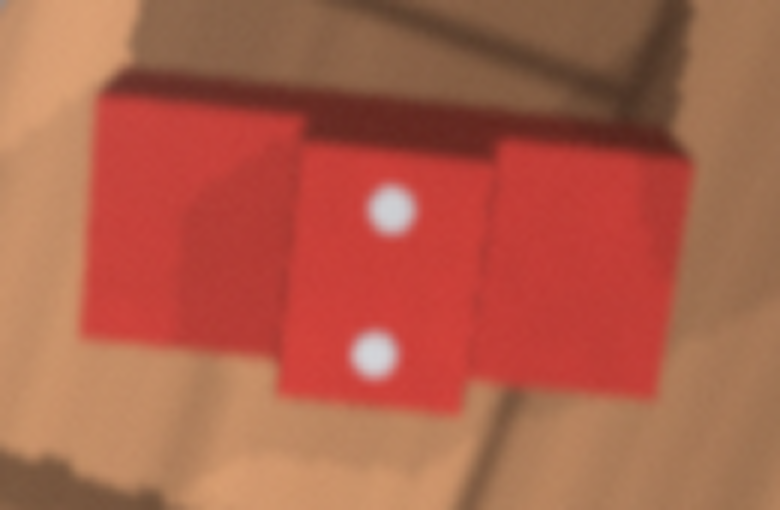

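```bash
python3 -m handwheel '[[[-12,0,40],[0,0,6.4],-0.2],[[-12,0,80],[0,0,6.4],-0.2],[[-12,0,110],[0,0,6.4],-0.2],[[-12,0,135],[0,0,6.4],-0.2],[[-12,0,155],[0,0,6.4],-0.2],[[-12,0,172],[0,0,6.4],-0.2],[[-12,0,184],[0,0,6.4],-0.2],[[-12,0,192],[0,0,6.4],-0.2],[[-12,0,198],[0,0,6.4],-0.2],[[-12,0,198],[0,0,6.4],-0.2],[[-12,0,198],[0,0,6.4],-0.2]]' 50
python3 -m handwheel '[[[0,0,0],[0,0,0],1],[[0,0,0],[0,0,0],1],[[0,0,0],[0,0,0],1],[[0,0,0],[0,0,0],1],[[0,0,0],[0,0,0],1]]' 50
```

```text
t: 11.15
eef_pos: [0.5096, -0.4012, 0.05]
tool_rot: [0.0, 0.618, 0.786, 0.0]
contact_force: [-0.4, -0.6, -0.1]
gripper_width: 0.601
t: 11.57
eef_pos: [0.5101, -0.4018, 0.0508]
tool_rot: [0.001, 0.618, 0.786, 0.0]
contact_force: [0.2, 0.3, 6.7]
gripper_width: 0.409
```

```bash
python3 -m handwheel '[[[0,0,-10],[0,0,0],1],[[0,0,-40],[0,0,0],1],[[0,0,-80],[0,0,0],1],[[0,0,-120],[0,0,0],1],[[0,0,-130],[0,0,0],1],[[0,0,-130],[0,0,0],1]]' 
python3 -c "
from h import *
go([.5588,-.0365,.18],-9.9)"
```

```text
t: 12.07
eef_pos: [0.5111, -0.4022, 0.1839]
tool_rot: [0.004, 0.618, 0.786, 0.0]
contact_force: [-0.3, -0.4, -2.3]
gripper_width: 0.408
t 12.07 shift [344.2 132.5   2.6] turn [ 0.3  0.3 23.5] eef [ 0.5111 -0.4022  0.1839] F [-0.3 -0.4 -2.3] w 0.408
```

```bash
python3 -m handwheel '[[[344,132,0],[0,0,23.5],1],[[344,132,0],[0,0,23.5],1],[[344,132,0],[0,0,23.5],1],[[344,132,0],[0,0,23.5],1],[[344,132,0],[0,0,23.5],1],[[344,132,0],[0,0,23.5],1],[[344,132,0],[0,0,23.5],1],[[344,132,0],[0,0,23.5],1],[[344,132,0],[0,0,23.5],1],[[344,132,0],[0,0,23.5],1],[[344,132,0],[0,0,23.5],1],[[344,132,0],[0,0,23.5],1],[[344,132,0],[0,0,23.5],1]]'
python3 - <<'E'
from h import *
d=wcam(); go([.5588,-.0365,.06],-9.9)
import pickle; pickle.dump(d,open('w3.pkl','wb'))
f=cv2.resize(d['frame'],None,fx=1.42,fy=1.42,interpolation=cv2.INTER_CUBIC); cv2.imwrite('pics/w3.png',f[:,:,::-1])
E
```

```text
t: 13.15
eef_pos: [0.5553, -0.0376, 0.1781]
tool_rot: [-0.0, 0.766, 0.643, -0.001]
contact_force: [0.5, 0.3, -1.7]
gripper_width: 0.405
t 13.2 shift [  1.9   3.2 118.3] turn [-0.1  0.1 -0.1] eef [ 0.5555 -0.0378  0.1783] F [ 0.2 -0.3 -1.6] w 0.408
```

View pics/w3.png

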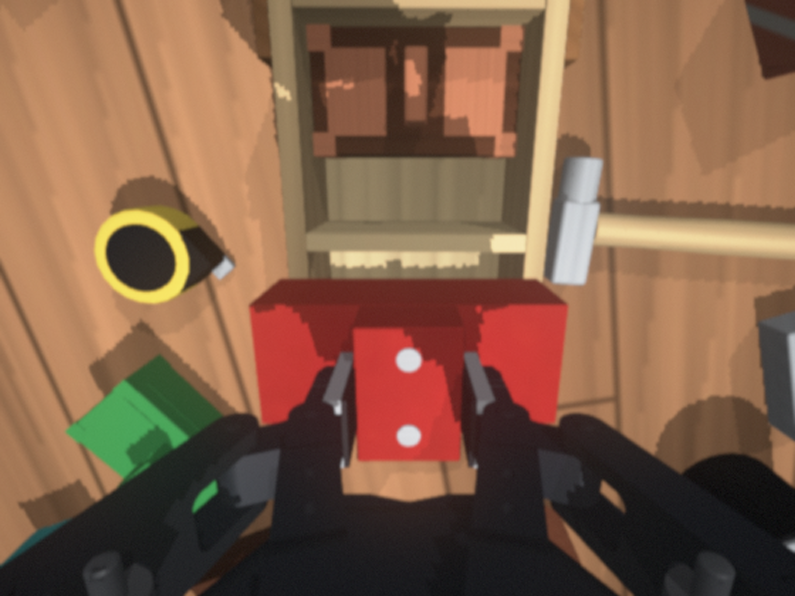

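```bash
cat >> h.py <<'E'
def inhand(d,tz,pts,yaw=-9.9):
    "mean block offset from TCP in crate axes (mm), points on grip top"
    e=readout.get_obs()['eef_pos']; P=np.mean([ray(d,u/1.42,v/1.42,e[2]+tz) for u,v in pts],0)[:2]-e[:2]
    a=np.radians(yaw); print('off along x,y',np.round(1e3*np.array([P@[np.cos(a),np.sin(a)],P@[-np.sin(a),np.cos(a)]]),1))
E
python3 - <<'E'
from h import *
import pickle; d=pickle.load(open('w3.pkl','rb'))
inhand(d,.0185,[(409,361),(409,436)])
inhand(d,.0185,[(355,327),(461,327),(461,460),(357,460)])
inhand(d,-.0055,[(252,304),(566,304)])
for n,z,ps in [('div',.08,[(306,236),(527,236),(305,251),(526,251)]),('wide',.055,[(312,157),(515,157)]),('outerwall',.08,[(290,10),(545,10)])]:
    print(n,[np.round(ray(d,u/1.42,v/1.42,z)-[.5643,-.005,0],4)@np.array([[.985,.172],[-.172,.985],[0,0]]) for u,v in ps])
E
```

```text
off along x,y [-0.7  0.9]
off along x,y [-0.9  1.9]
off along x,y [-0.9 26.4]
div [array([-0.062862 ,  0.0042486]), array([0.0633231, 0.0041552]), array([-0.0640939, -0.0043913]), array([ 0.0634061, -0.0044581])]
wide [array([-0.0621638,  0.0479155]), array([0.0593527, 0.0478189])]
outerwall [array([-0.062956 ,  0.1163935]), array([0.063362 , 0.1161203])]
```

```bash
python3 -m handwheel '[[[0.6,3.8,0],[0,0,0],1],[[0.6,3.8,0],[0,0,0],1],[[0.6,3.8,15],[0,0,0],1],[[0.6,3.8,30],[0,0,0],1],[[0.6,3.8,42],[0,0,0],1],[[0.6,3.8,52],[0,0,0],1],[[0.6,3.8,60],[0,0,0],1],[[0.6,3.8,66],[0,0,0],1],[[0.6,3.8,70],[0,0,0],1],[[0.6,3.8,70],[0,0,0],1]]' 
python3 -m handwheel '[[[0,0,5],[0,0,0],1],[[0,0,10],[0,0,0],1],[[0,0,14],[0,0,0],1],[[0,0,18],[0,0,0],1],[[0,0,18],[0,0,0],1]]'; python3 -c "
from h import *
go([.5594,-.0379,.06],-9.9)"
```

```text
t: 14.03
eef_pos: [0.5598, -0.0358, 0.1086]
tool_rot: [-0.0, 0.765, 0.644, -0.0]
contact_force: [-0.6, 0.3, -3.0]
gripper_width: 0.41
t: 14.45
eef_pos: [0.5596, -0.0358, 0.0904]
tool_rot: [-0.0, 0.765, 0.644, -0.0]
contact_force: [-0.9, 0.0, -3.0]
gripper_width: 0.405
t 14.45 shift [-2.1  0.2 30.4] turn [-0.1  0.   0.1] eef [ 0.5596 -0.0358  0.0904] F [-0.9  0.  -3. ] w 0.405
```

```bash
python3 -m handwheel '[[[-1,0,5],[0,0,0],1],[[-1,0,10],[0,0,0],1],[[-1,0,15],[0,0,0],1],[[-1,0,19],[0,0,0],1],[[-1,0,23],[0,0,0],1],[[-1,0,26],[0,0,0],1],[[-1,0,28],[0,0,0],1],[[-1,0,29],[0,0,0],1],[[-1,0,29],[0,0,0],1]]'
```

```text
t: 15.2
eef_pos: [0.5598, -0.0368, 0.0621]
tool_rot: [-0.0, 0.765, 0.644, -0.0]
contact_force: [-0.5, 0.4, -1.2]
gripper_width: 0.409
```

```bash
python3 -m handwheel '[[[0,0,1],[0,0,0],1],[[0,0,2],[0,0,0],1],[[0,0,2],[0,0,0],1]]'; python3 -m handwheel '[[[0,0,0],[0,0,0],-0.2],[[0,0,0],[0,0,0],-0.2],[[0,0,0],[0,0,0],-0.2],[[0,0,-10],[0,0,0],-0.2],[[0,0,-30],[0,0,0],-0.2],[[0,0,-65],[0,0,0],-0.2],[[0,0,-105],[0,0,0],-0.2],[[0,0,-145],[0,0,0],-0.2],[[0,0,-185],[0,0,0],-0.2],[[0,0,-190],[0,0,0],-0.2]]'; python3 -c "
from h import *
go([.386,.255,.25],20)"
```

```text
t: 15.45
eef_pos: [0.5602, -0.0368, 0.0607]
tool_rot: [0.0, 0.765, 0.644, 0.0]
contact_force: [-0.8, -0.4, 1.6]
gripper_width: 0.407
t: 16.28
eef_pos: [0.5636, -0.0359, 0.2588]
tool_rot: [0.004, 0.765, 0.644, 0.005]
contact_force: [1.1, 0.5, 0.1]
gripper_width: 0.601
t 16.28 shift [ 256.3 -224.8    6.4] turn [  0.7   0.1 -29.8] eef [ 0.5636 -0.0359  0.2588] F [1.1 0.5 0.1] w 0.601
```

```bash
python3 -m handwheel '[[[256,-224,0],[0,0,-30],-0.2],[[256,-224,0],[0,0,-30],-0.2],[[256,-224,0],[0,0,-30],-0.2],[[256,-224,0],[0,0,-30],-0.2],[[256,-224,0],[0,0,-30],-0.2],[[256,-224,0],[0,0,-30],-0.2],[[256,-224,0],[0,0,-30],-0.2],[[256,-224,0],[0,0,-30],-0.2],[[256,-224,0],[0,0,-30],-0.2],[[256,-224,0],[0,0,-30],-0.2],[[256,-224,0],[0,0,-30],-0.2],[[256,-224,0],[0,0,-30],-0.2]]'
python3 - <<'E'
from h import *
d=wcam(); go([.386,.263,.049],20)
import pickle; pickle.dump(d,open('w4.pkl','wb'))
r=viewer.outline_of(d,'block_pine')[0]; print(r['score'],r['rect']); c,q,w,h=r['rect']
u0,v0=int(c-80),int(q-60); print(u0,v0)
f=cv2.resize(d['frame'][max(v0,0):v0+120,max(u0,0):u0+160],None,fx=5,fy=5,interpolation=cv2.INTER_CUBIC); cv2.imwrite('pics/w4.png',f[:,:,::-1])
E
```

```text
t: 17.28
eef_pos: [0.3839, 0.2524, 0.2503]
tool_rot: [0.0, 0.573, 0.819, -0.0]
contact_force: [-0.7, -1.0, 0.0]
gripper_width: 0.602
t 17.33 shift [  9.6   5.6 201.2] turn [-0.  0. -0.] eef [0.384  0.2522 0.2502] F [-0.4 -0.  -1.1] w 0.602
0.65 [295.1, 173.9, 102.1, 44.9]
215 113
```

View pics/w4.png

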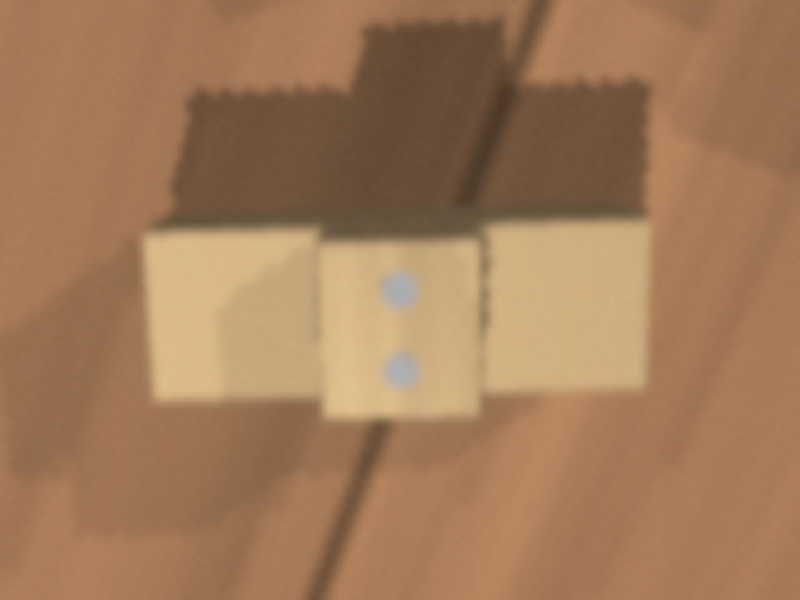

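The crop shows the pine block upright with its grip top centred at crop (401,329), nearly parallel to the tool.

Run:
```python
from h import *
import pickle; d=pickle.load(open('w4.pkl','rb'))
for z,ps in [(.045,[(145,232),(648,218),(646,388),(153,402)]),(.069,[(320,242),(480,238),(480,417),(322,418)])]:
    P=np.array([ray(d,215+u/5,113+v/5,z)[:2] for u,v in ps]); print(P.mean(0),[round(np.linalg.norm(P[i]-P[i-1]),4) for i in range(4)],[round(np.degrees(np.arctan2(*(b-a)[::-1])),1) for a,b in((P[0],P[1]),(P[3],P[2]))])
go([*P.mean(0),.049],21.5)
```

```text
[0.38693634 0.26650424] [np.float64(0.0407), np.float64(0.117), np.float64(0.0405), np.float64(0.1185)] [np.float64(21.6), np.float64(21.7)]
[0.38706329 0.26652189] [np.float64(0.0394), np.float64(0.0348), np.float64(0.04), np.float64(0.0355)] [np.float64(21.5), np.float64(20.4)]
t 17.38 shift [ 12.5   7.8 201.2] turn [-0.   0.  -1.5] eef [0.384  0.2522 0.2502] F [ 0.1  0.4 -0.2] w 0.596
```

```bash
python3 -m handwheel '[[[12.5,8,40],[0,0,-1.5],-0.2],[[12.5,8,80],[0,0,-1.5],-0.2],[[12.5,8,110],[0,0,-1.5],-0.2],[[12.5,8,135],[0,0,-1.5],-0.2],[[12.5,8,155],[0,0,-1.5],-0.2],[[12.5,8,172],[0,0,-1.5],-0.2],[[12.5,8,184],[0,0,-1.5],-0.2],[[12.5,8,192],[0,0,-1.5],-0.2],[[12.5,8,199],[0,0,-1.5],-0.2],[[12.5,8,200],[0,0,-1.5],-0.2],[[12.5,8,200],[0,0,-1.5],-0.2]]' 50
python3 -m handwheel '[[[0,0,0],[0,0,0],1],[[0,0,0],[0,0,0],1],[[0,0,0],[0,0,0],1],[[0,0,0],[0,0,0],1],[[0,0,0],[0,0,0],1]]' 50
python3 -m handwheel '[[[0,0,-10],[0,0,0],1],[[0,0,-40],[0,0,0],1],[[0,0,-80],[0,0,0],1],[[0,0,-120],[0,0,0],1],[[0,0,-130],[0,0,0],1],[[0,0,-130],[0,0,0],1]]'
python3 -c "
from h import *
y=.027; go([.5643+y*.172,-.005+y*.985,.18],-9.9)"
```

```text
t: 18.3
eef_pos: [0.3866, 0.2682, 0.0505]
tool_rot: [0.0, 0.562, 0.827, 0.0]
contact_force: [0.6, -0.1, 0.1]
gripper_width: 0.606
t: 18.72
eef_pos: [0.3869, 0.2688, 0.0512]
tool_rot: [0.0, 0.562, 0.827, 0.001]
contact_force: [-1.2, -0.5, 6.9]
gripper_width: 0.408
t: 19.22
eef_pos: [0.3878, 0.2695, 0.1837]
tool_rot: [0.002, 0.562, 0.827, 0.003]
contact_force: [0.8, 0.8, -2.5]
gripper_width: 0.406
t 19.22 shift [-297.2   77.     4.1] turn [ 0.4 -0.1 31.5] eef [0.3878 0.2695 0.1837] F [ 0.8  0.8 -2.5] w 0.406
```

```bash
python3 -m handwheel '[[[-297,77,0],[0,0,31.5],1],[[-297,77,0],[0,0,31.5],1],[[-297,77,0],[0,0,31.5],1],[[-297,77,0],[0,0,31.5],1],[[-297,77,0],[0,0,31.5],1],[[-297,77,0],[0,0,31.5],1],[[-297,77,0],[0,0,31.5],1],[[-297,77,0],[0,0,31.5],1],[[-297,77,0],[0,0,31.5],1],[[-297,77,0],[0,0,31.5],1],[[-297,77,0],[0,0,31.5],1],[[-297,77,0],[0,0,31.5],1]]'
python3 - <<'E'
from h import *
d=wcam(); go([.5689,.0216,.06],-9.9)
import pickle; pickle.dump(d,open('w5.pkl','wb'))
f=cv2.resize(d['frame'],None,fx=1.42,fy=1.42,interpolation=cv2.INTER_CUBIC); cv2.imwrite('pics/w5.png',f[:,:,::-1])
E
```

```text
t: 20.22
eef_pos: [0.5661, 0.0223, 0.1796]
tool_rot: [-0.001, 0.764, 0.645, -0.001]
contact_force: [-0.3, 0.4, -1.8]
gripper_width: 0.412
t 20.27 shift [ -0.2   2.8 119.9] turn [-0.1 -0.   0.2] eef [0.5663 0.0222 0.1799] F [ 0.1 -0.4 -1.9] w 0.412
```

View pics/w5.png

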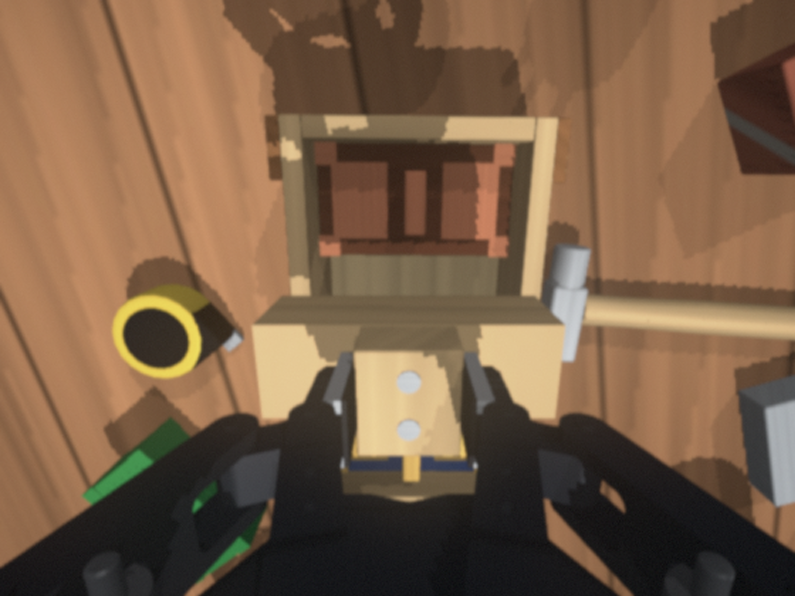

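The pine block hangs square, with its dots at (409,381) and (409,430). The wide casket sits at the far wall with its near edge at row 256.

Run:
```python
from h import *
import pickle; d=pickle.load(open('w5.pkl','rb'))
inhand(d,.018,[(409,381),(409,430)]); inhand(d,-.006,[(256,323),(564,323)])
print([np.round(ray(d,u/1.42,v/1.42,.055)-[.5643,-.005,0],4)@np.array([[.985,.172],[-.172,.985],[0,0]]) for u,v in [(320,256),(509,256)]])
```

```text
off along x,y [-0.7 -1.7]
off along x,y [-0.6 18.9]
[array([-0.0610162,  0.0483189]), array([0.0603799, 0.0489118])]
```

```bash
python3 -m handwheel '[[[1,3.4,0],[0,0,0],1],[[1,3.4,0],[0,0,0],1],[[1,3.4,15],[0,0,0],1],[[1,3.4,30],[0,0,0],1],[[1,3.4,42],[0,0,0],1],[[1,3.4,52],[0,0,0],1],[[1,3.4,60],[0,0,0],1],[[1,3.4,66],[0,0,0],1],[[1,3.4,68],[0,0,0],1],[[1,3.4,68],[0,0,0],1]]' 
python3 -c "
from h import *
go([.5699,.0229,.061],-9.9)"
```

```text
t: 21.1
eef_pos: [0.5707, 0.0218, 0.1118]
tool_rot: [-0.001, 0.765, 0.644, 0.0]
contact_force: [0.8, 2.8, -4.3]
gripper_width: 0.409
t 21.1 shift [ 0.9 -1.  50.8] turn [-0.  -0.1  0.1] eef [0.5707 0.0218 0.1118] F [ 0.8  2.8 -4.3] w 0.409
```

```bash
python3 -m handwheel '[[[1.3,-0.5,0],[0,0,0],1],[[1.3,-0.5,4],[0,0,0],1],[[1.3,-0.5,9],[0,0,0],1],[[1.3,-0.5,13],[0,0,0],1],[[1.3,-0.5,17],[0,0,0],1],[[1.3,-0.5,21],[0,0,0],1],[[1.3,-0.5,21],[0,0,0],1]]' 
python3 -c "
from h import *
go([.5699,.0229,.061],-9.9)"
```

```text
t: 21.68
eef_pos: [0.5701, 0.0222, 0.0903]
tool_rot: [-0.0, 0.765, 0.644, -0.0]
contact_force: [0.5, 1.2, -3.2]
gripper_width: 0.405
t 21.68 shift [ 0.7 -0.3 29.3] turn [-0.1  0.   0. ] eef [0.5701 0.0222 0.0903] F [ 0.5  1.2 -3.2] w 0.405
```

```bash
python3 -m handwheel '[[[0.5,0,5],[0,0,0],1],[[0.5,0,10],[0,0,0],1],[[0.5,0,15],[0,0,0],1],[[0.5,0,19],[0,0,0],1],[[0.5,0,23],[0,0,0],1],[[0.5,0,26],[0,0,0],1],[[0.5,0,28],[0,0,0],1],[[0.5,0,30],[0,0,0],1],[[0.5,0,30],[0,0,0],1]]'
```

```text
t: 22.43
eef_pos: [0.5708, 0.0229, 0.0613]
tool_rot: [0.0, 0.765, 0.644, 0.0]
contact_force: [0.3, 0.2, -1.9]
gripper_width: 0.41
```

```bash
python3 -m handwheel '[[[0,0,1],[0,0,0],1],[[0,0,2],[0,0,0],1],[[0,0,2],[0,0,0],1]]'; python3 -m handwheel '[[[0,0,0],[0,0,0],-0.2],[[0,0,0],[0,0,0],-0.2],[[0,0,0],[0,0,0],-0.2],[[0,0,-10],[0,0,0],-0.2],[[0,0,-30],[0,0,0],-0.2],[[0,0,-65],[0,0,0],-0.2],[[0,0,-105],[0,0,0],-0.2],[[0,0,-145],[0,0,0],-0.2],[[0,0,-185],[0,0,0],-0.2],[[0,0,-225],[0,0,0],-0.2],[[0,0,-260],[0,0,0],-0.2],[[0,0,-260],[0,0,0],-0.2],[[0,0,-260],[0,0,0],-0.2],[[0,0,-260],[0,0,0],-0.2]]'
python3 - <<'E'
from h import *
d=wcam(); go([.56,0,.3],-9.9)
import pickle; pickle.dump(d,open('w6.pkl','wb'))
u,v=proj(d,[.5643,-.005,.06])[0]; u0,v0=int(max(u-90,0)),int(max(v-115,0)); print(u0,v0)
f=cv2.resize(d['frame'][v0:v0+230,u0:u0+180],None,fx=2.6,fy=2.6,interpolation=cv2.INTER_CUBIC)
cv2.imwrite('pics/w6.png',f[:,:,::-1])
t=viewer.read_camera('top')
for n in ['bangle_stand','bead_jar','tape_measure','hammer','bead_tin','spare_thin','spare_thick']:
    for r in viewer.search_frame(t,n)[:2]: print(n,round(r['score'],2),np.round(r['rect']))
E
```

```text
t: 22.68
eef_pos: [0.5709, 0.0229, 0.061]
tool_rot: [0.001, 0.765, 0.644, -0.0]
contact_force: [-4.9, -0.2, 14.5]
gripper_width: 0.409
t: 23.85
eef_pos: [0.5702, 0.0227, 0.3191]
tool_rot: [-0.0, 0.765, 0.644, -0.0]
contact_force: [-0.3, -0.2, -0.2]
gripper_width: 0.602
t 23.9 shift [-23.9  -5.8  18.2] turn [-0.1  0.   0.1] eef [0.5699 0.0226 0.3182] F [-0.   0.6 -0.5] w 0.599
197 82
bangle_stand 0.87 [185. 161.  36.  46.]
bangle_stand 0.73 [283. 186.  94.  47.]
bead_jar 0.86 [385. 173.  32.  29.]
tape_measure 0.75 [273. 253.  14.  24.]
hammer 0.76 [307.  98.  11.  34.]
hammer 0.68 [371. 253.  24.  36.]
bead_tin 0.85 [406. 255.  24.  21.]
spare_thin 0.9 [369. 254.  26.  40.]
spare_thick 0.6 [138. 208.  25.  40.]
spare_thick 0.3 [307.  98.  11.  35.]
```

View pics/w6.png

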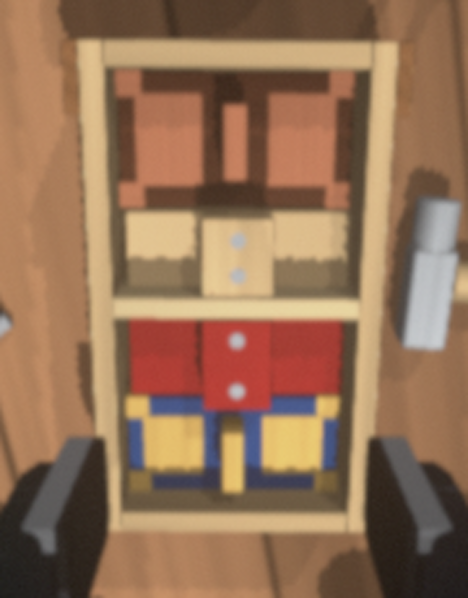

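Both pieces are down between casket and divider. I'll measure the spacings before handing in.

Run:
```python
from h import *
import pickle; d=pickle.load(open('w6.pkl','rb'))
C=np.array([[.985,.172],[-.172,.985],[0,0]])
f=lambda u,v,z:np.round(1e3*((ray(d,197+u/2.6,82+v/2.6,z)-[.5643,-.005,0])@C),1)
for n,z,a in [('narrow lid edges',.055,[(126,394),(339,394),(128,491),(339,489)]),('red base near div/far corners',.055,[(131,395),(340,395)]),('pine base top',.055,[(126,212),(347,212)]),('wide',.055,[(118,207),(350,207),(117,72),(354,72)]),('red dots',.079,[(237,341),(237,391)]),('pine dots',.079,[(238,241),(238,276)]),('handles n,w',.079,[(232,455),(235,142)]),('wall',.08,[(120,513),(350,513)])]: print(n,[f(u,v,z).tolist() for u,v in a])
```

```text
narrow lid edges [[-61.8, -56.3], [58.1, -56.1], [-63.0, -117.0], [60.5, -115.4]]
red base near div/far corners [[-59.0, -56.9], [58.7, -56.7]]
pine base top [[-57.9, 46.0], [58.3, 46.1]]
wide [[-62.0, 48.6], [59.8, 48.8], [-59.7, 115.8], [58.9, 116.0]]
red dots [[0.6, -17.5], [0.7, -45.2]]
pine dots [[1.0, 34.8], [1.1, 16.9]]
handles n,w [[-2.0, -82.3], [-0.5, 83.0]]
wall [[-64.1, -117.2], [63.4, -116.9]]
```

```bash
python3 -c "
from h import *
print(bot.hand_in())"
```

```text
the job is handed in; nothing more can be done
None
```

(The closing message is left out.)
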